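Tap the block down onto its parallels in the machine vise

TASK

The aluminium block in the vise was clamped proud of its two parallels, so they slide loose beneath it. Take the orange-headed drift by its steel neck and use it to tap or press the block down with measured force until it sits level and tight on both parallels and neither can slide; do not hammer it hard, do not push on it with the gripper itself, and leave the oil bottle, parts bin and screwdriver where they are. Then stand the drift upright on its black rubber pad again and let go.

Things in the scene. Friction and masses are not known exactly. Their poses are not given: they have to be found in the camera images.
- vise: Grey machine vise fixed to the bench. Origin on the bench (height 0) under the centre of the jaw opening; x across the jaws, y along them, z up. Moving jaw, screw and handle lie on the -x side, 190 mm out, handle 66 mm high; the +x side reaches 100 mm. Jaws 112 mm long, tops 95 mm above the bench, opening 62 mm; the bed under the parallels is 45 mm high. Place and yaw vary.
- work: Aluminium block between the jaws, 60 (vise x) by 90 (y) by 36 mm high, 0.3 to 0.7 kg; origin at the centre of its underside. It can only slide up and down and tilt about vise y under the jaws' drag; starts 2.8 to 5.5 mm high, tilted up to 0.05 rad. Pressed down it slips at some 6 to 12 N and stays where left; once on the parallels its resistance climbs steeply, some 60 N per mm.
- work_top (a point): Centre of the block's top face; when seated, 103 mm above the bench and 8 mm above the jaws. About 22 N (20 to 25) pressed slowly over each blue dot in turn and last over the centre seats the block, and the jaws then keep it pressed on the parallels; much less leaves them loose, more than 35 N spoils it.
- near_dot (a point): Blue dot on the block's top face, 15 mm from its centre towards the moving jaw (vise -x): a place to tap. It moves with the block.
- far_dot (a point): Blue dot on the block's top face, 15 mm from its centre towards the fixed jaw (vise +x): a place to tap. It moves with the block.
- parallel_near: Steel parallel, a loose bar 10 by 150 by 22 mm high, 0.25 kg, standing on the vise bed under the block next to the moving jaw, its centre line at vise x = -23.5 mm; long axis y; its ends stick out beyond the jaws. Origin at the centre of its underside.
- parallel_far: The same bar next to the fixed jaw, its centre line at vise x = +23.5 mm.
- drift_neck (a point): On the axis of the drift, half-way up its neck, 65 mm above its foot: grasp here from above. The drift is an upright round tapping tool, 0.16 kg, 90 mm tall: orange nylon head, 28 mm in diameter, 0 to 40 mm above the flat foot, then a steel neck, 20 mm in diameter, 40 to 90 mm. The flat shoulder on the head, 40 mm above the foot, can bear on the fingertips while pressing. z is up.
- drift_foot (a point): Centre of the drift's flat striking foot; it starts standing on the pad.
- pad: Black rubber pad, 100 by 100 by 6 mm, fixed to the bench to the left or right of the vise; origin at the centre of its underside on the bench, top 6 mm above the bench.
- bin: Blue parts bin with bolts, 100 by 130 by 45 mm, loose, on the other side of the vise from the pad; not to be moved. Origin at the centre of its underside.
- oil: Yellow oil bottle with a red cap, 52 mm in diameter, 130 mm tall, closed, standing; not to be moved. Origin at the centre of its underside.
- driver: Red-handled screwdriver lying on the bench; not to be moved. Origin within its length, on the bench.
There are look-alikes about, which are no part of the job. Leave any green or yellow look-alike of the parallel_far alone. Leave any brown or turquoise look-alike of the parallel_near alone.

How it is judged:
By the outcome, as a careful person would: the job done as asked, in the order asked, and still so for the second after the job is handed in, with the robot touching nothing.
It also fails if it takes over 64 s, if anything falls off the work surface, if the arm or the gripper's body presses on something with over 40 N, if the wrist force passes 120 N, or if a joint passes its speed limit or range.

ROBOT

A 6-joint arm with a two-finger parallel gripper is mounted at the origin on the work surface. World frame = base frame: x ahead of the robot, y to its left, z up, the work surface at z = 0. Lengths are in m, angles in rad, forces in N, time in s.
With the tool pointing down it reaches from about 0.35 to 0.775 m from the base axis. Payload 7.3 kg.
Tool frame: the origin (TCP) lies on the centre line of the jaws, within the pads' length; the fingertips stand 11 mm ahead of it and the grasp point (between the pads) lies 8 mm behind it; y points along the fingers, z is the direction in which the jaws open and shut, and the axes are right-handed (so a half turn about y gives the same grasp; the last joint's range is limited). The gripper opens to 92 mm and grips with 3 to 60 N. Pads are 19 mm wide; open, the fingers measure 130 mm over their backs; the gripper's body (75 mm by 190 mm) begins 47 mm behind the grasp point.
Start: joints at [-1.296, 0.342, 1.524, -0, 1.275, -0.146], TCP at [0.214, -0.479, 0.238] pointing down, gripper open.
Joint ranges: [-2.53, 2.53], [-0.77, 2.02], [0.04, 2.7], [-1, 4.14], [0.28, 2.66], [-3.11, 3.11]. Speed limits (rad/s): [2.57, 2.57, 3.14, 3.14, 3.14, 3.14].

INTERFACE

Orientations are given as [roll, pitch, yaw] about the fixed x, y, z axes, in that order (R = Rz(yaw) Ry(pitch) Rx(roll)).
In Python, from cell import robot, cams gives the robot as it stands.
- The arm moves only by the tool apply_moves, never from a script. Its argument "plan" is a list of rows, each a list of 7 numbers: the shift along the tool's x, y, z in m, then the turn, a rotation vector about the tool's x, y, z in degrees, then the gripper command: -1 is fully open, 1 is shut, values between are in proportion. A call has exactly 5 rows; each row is the pose to reach, as a shift and turn from the pose commanded when the call began, along the tool's axes at that moment; what a row does not reach only later rows make up. A row lasts 1/8 s, in which the tool goes at most 62.5 mm and 10.7 degrees, less where a joint would pass 70% of its speed; a pose out of reach is approached as far as the arm can. A call with a gripper value outside its range is refused whole. The fingers move at their own pace and stop on an object; "squeeze" is the grip in N (left out, the last holds). Time passes only in rows, so rows that repeat a pose let the fingers close, or fill a call up. It gives the time, the measured TCP pose, the force and the opening at its end, in the units of the state.
- robot.observe(): the state, without advancing time (a new reading comes with each control period).
- cams.read_camera(name): name is "scene" or "top" or "wrist"; returns the picture (480x640x3 uint8, blue, green, red); there is no depth.
- cams.calibration(name): a dict with "fx", "fy", "cx", "cy" (pixels), "dist" ([k1, k2, p1, p2, k3] as OpenCV has them; the pictures are not rectified), "extrinsics" (4x4, takes a point from world to camera coordinates); the wrist camera has in their place "T_tool_cam" (4x4, takes a point from camera to tool coordinates, whose origin is the TCP and whose axes are the tool frame's). Camera axes: x right, y up, looking along -z (the intrinsics and any distortion apply to the point x, -y, -z); pixel columns grow to the right and rows downward; lengths in m; the calibration is good to about 2 mm. A picture is of the moment at which its call begins: read the wrist's pose just before it. calibration takes no time and is no camera call.
- robot.hand_in(): hands the job in, once; it reports no verdict.
The state is a dict: "time": time; "qpos": joint angles; "qvel": joint speeds; "joint_efforts": joint torques, N m; "tool_pos": TCP position; "tool_rot": TCP orientation; "contact_force": force on the tool from outside, world axes, zero at the start; "torque": the same for the moment, N m; "opening": finger opening in m.
Only numpy, scipy, OpenCV 4.12 (cv2) and the standard library are available. Lean on these libraries where they do the work, as an engineer would, in place of code of your own. Each camera call takes 0.05 s, during which the arm holds its last target. There are 200 camera calls.

## Working session

There is one attempt and no reset: what is moved stays moved. The work goes in short steps, Python scripts to look and compute and a tool call to move; the robot and the scene stay as the last step left them, time stands still between calls to the robot, and variables do not carry over. Pictures are saved under pics/ and viewed, about 8 in all and at most 12, crops included, and the job is handed in when it is done.

Besides the shell and the picture viewer there is one more tool, called after "Call:" as a command line: name --pt "numbers of a row" for each row, then --argument value for the rest. apply_moves: Moves the arm, as the interface text tells. Its arguments: {"type":"object","properties":{"plan":{"type":"array","items":{"type":"array","items":{"type":"number"}}},"squeeze":{"type":"number"}},"required":["plan"]}

```bash
mkdir -p pics; ls
cat > h.py <<'E'
import numpy as np, cv2
from scipy.spatial.transform import Rotation as R
from cell import robot, cams
def T_wc(name,st=None):
    c=cams.calibration(name)
    if 'extrinsics' in c: return c,np.linalg.inv(np.array(c['extrinsics']))
    st=st or robot.observe()
    T=np.eye(4);T[:3,:3]=R.from_euler('xyz',st['tool_rot']).as_matrix();T[:3,3]=st['tool_pos']
    return c,T@np.array(c['T_tool_cam'])
def K(c): return np.array([[c['fx'],0,c['cx']],[0,c['fy'],c['cy']],[0,0,1.]])
def pix2w(name,uv,z,st=None):
    c,T=T_wc(name,st)
    p=cv2.undistortPoints(np.array(uv,float).reshape(-1,1,2),K(c),np.array(c['dist'])).reshape(-1,2)
    z=np.broadcast_to(z,len(p))
    d=np.c_[p[:,0],-p[:,1],-np.ones(len(p))]@T[:3,:3].T
    o=T[:3,3]; return o+d*((z-o[2])/d[:,2])[:,None]
def w2pix(name,P,st=None):
    c,T=T_wc(name,st); P=np.atleast_2d(P)
    q=(P-T[:3,3])@T[:3,:3]
    q=q*[1,-1,-1]
    return cv2.projectPoints(q,np.zeros(3),np.zeros(3),K(c),np.array(c['dist']))[0].reshape(-1,2)
E
python3 - <<'E'
from h import *
s=robot.observe();print({k:np.round(v,4).tolist() for k,v in s.items()})
print(R.from_euler('xyz',s['tool_rot']).as_matrix().round(3))
for n in('scene','top'):
    cv2.imwrite(f'pics/{n}0.png',cams.read_camera(n)); c,T=T_wc(n);print(n,T.round(3).tolist(),c['fx'],c['dist'])
print(cams.calibration('wrist'))
E
```

```text
pics
{'time': 0.0, 'qpos': [-1.296, 0.3427, 1.525, -0.0, 1.2754, -0.146], 'qvel': [-0.0001, 0.0003, 0.0014, 0.0011, -0.001, -0.0001], 'joint_efforts': [-0.0009, -43.1244, -24.4214, 0.0717, 0.0561, -0.0001], 'tool_pos': [0.2144, -0.4788, 0.237], 'tool_rot': [-1.5723, 0.0002, -2.7208], 'contact_force': [0.177, 0.5873, 0.8967], 'torque': [-0.0221, 0.0288, 0.0354], 'opening': 0.0917}
[[-0.913 -0.     0.408]
 [-0.408  0.001 -0.913]
 [-0.    -1.    -0.002]]
scene [[0.02, -0.61, 0.792, 1.205], [1.0, 0.005, -0.021, -0.011], [0.009, 0.793, 0.61, 0.606], [0.0, 0.0, 0.0, 1.0]] 466.3897954761906 [-0.03517565  0.          0.          0.          0.        ]
top [[0.027, 0.997, -0.066, 0.466], [-0.999, 0.028, 0.019, 0.039], [0.021, 0.065, 0.998, 1.298], [0.0, 0.0, 0.0, 1.0]] 516.7491775356164 [0.0090173 0.        0.        0.        0.       ]
{'fx': 406.5551574489205, 'fy': 406.5551574489205, 'cx': 320.932207419834, 'cy': 241.80797040235606, 'dist': array([-0.09074471,  0.        ,  0.        ,  0.        ,  0.        ]), 'T_tool_cam': array([[ 4.23648967e-04, -9.53544388e-01, -3.01252255e-01,
        -8.19637804e-02],
       [ 3.32667795e-04,  3.01252400e-01, -9.53544378e-01,
        -1.47830706e-01],
       [ 9.99999855e-01,  3.03751167e-04,  4.44838776e-04,
         5.69240382e-04],
       [ 0.00000000e+00,  0.00000000e+00,  0.00000000e+00,
         1.00000000e+00]])}
```

View pics/top0.png

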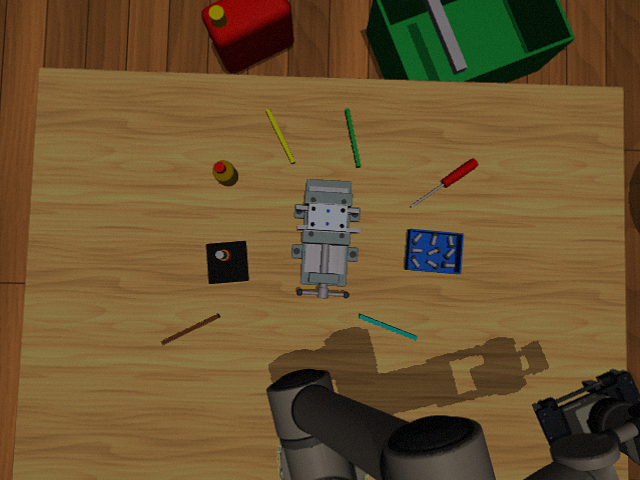

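View pics/scene0.png

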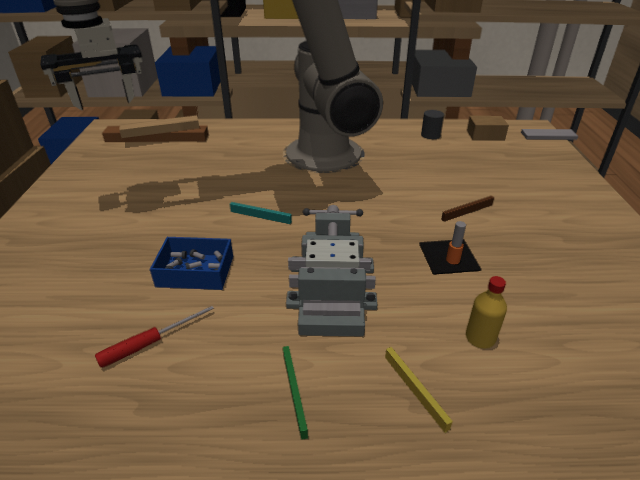

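The top view shows the drift on the pad at about (222,256), the vise centre near (328,217) and the blue dots on the block near (328,211) and (327,224). The scene view shows the drift's neck top at (459,224) and its foot at (455,262). I'll convert these to positions next.

Run:
```python
from h import *
im=cv2.imread('pics/top0.png')
def blobs(m,amin=3):
    n,l,s,c=cv2.connectedComponentsWithStats(m.astype(np.uint8));return [(c[i].round(1).tolist(),int(s[i][4])) for i in range(1,n) if s[i][4]>=amin]
b,g,r=[im[...,i].astype(int) for i in range(3)]
m=(b>r+40)&(b>g+30); m[:195]=0;m[240:]=0;m[:,:300]=0;m[:,360:]=0
print('blue',blobs(m))
m=np.zeros(b.shape,bool); m[235:290,200:255]=True
print('orange',blobs(m&(r>b+60)&(r>110)));print('neck',blobs(m&(abs(r-b)<25)&(r>90)))
print('pad',cv2.minAreaRect(np.argwhere(m&(r<60))[:,::-1].astype(np.float32)))
print(pix2w('top',[[328,211],[328,224],[227.5,262.5]],[.107,.107,.006]).round(4))
print(pix2w('top',[[220,255]],.096), pix2w('scene',[[459,224]],.096),pix2w('scene',[[454.5,260]],.006))
print('oil',pix2w('scene',[[484,340]],0))
c=im[170:310,195:375];cv2.imwrite('pics/c.png',cv2.resize(c,None,fx=4,fy=4,interpolation=cv2.INTER_CUBIC))
```

```text
blue [([327.5, 210.5], 12), ([326.9, 223.3], 9)]
orange [([227.1, 262.0], 1330), ([225.4, 255.2], 26)]
neck [([219.0, 254.4], 52)]
pad ((226.8857879638672, 261.9010009765625), (40.39707565307617, 39.9695930480957), 85.91438293457031)
[[0.5919 0.0082 0.107 ]
 [0.5617 0.0074 0.107 ]
 [0.4667 0.2519 0.006 ]]
[[0.48350236 0.25505495 0.096     ]] [[0.48902161 0.25349975 0.096     ]] [[0.48794818 0.26074324 0.006     ]]
oil [[0.69145278 0.26495761 0.        ]]
```

View pics/c.png

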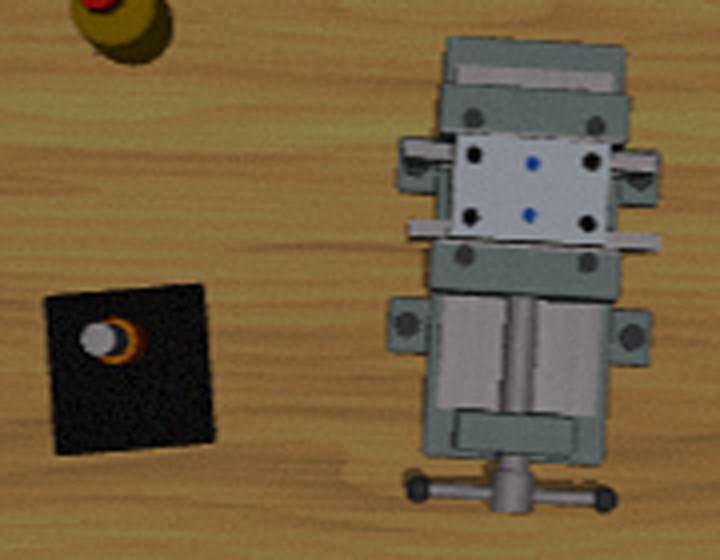

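Call:
apply_moves --pt "-0.058 0 -0.024 0 -7 0 -1" --pt "-0.116 0 -0.048 0 -14 0 -1" --pt "-0.174 0 -0.072 0 -21 0 -1" --pt "-0.232 0 -0.096 0 -28 0 -1" --pt "-0.29 0 -0.12 0 -35.9 0 -1"

```text
time: 0.72
tool_pos: [0.4303, -0.2505, 0.2376]
tool_rot: [-1.571, -0.0, -2.09]
contact_force: [0.5, -0.7, -0.1]
opening: 0.0917
```

Call:
apply_moves --pt "-0.055 0 -0.025 0 -6 0 -1" --pt "-0.11 0 -0.05 0 -12 0 -1" --pt "-0.165 0 -0.075 0 -18 0 -1" --pt "-0.22 0 -0.1 0 -24 0 -1" --pt "-0.275 0 -0.124 0 -30 0 -1"

```text
time: 1.35
tool_pos: [0.459, 0.0499, 0.2376]
tool_rot: [-1.571, -0.0, -1.567]
contact_force: [1.8, -0.6, 0.4]
opening: 0.092
```

Call:
apply_moves --pt "-0.05 0 0.007 0 0 0 -1" --pt "-0.1 0 0.014 0 0 0 -1" --pt "-0.15 0 0.02 0 0 0 -1" --pt "-0.204 0.02 0.027 0 0 0 -1" --pt "-0.204 0.04 0.027 0 0 0 -1"

```text
time: 1.98
tool_pos: [0.4859, 0.2554, 0.1965]
tool_rot: [-1.571, 0.001, -1.566]
contact_force: [-0.5, -0.5, -0.0]
opening: 0.0919
```

Run:
```python
from h import *
s=robot.observe();print(s['tool_pos'],s['tool_rot'])
im=cams.read_camera('wrist')
print(w2pix('wrist',[[.486,.254,.096],[.486,.254,.046],[.486,.254,.006]],s))
cv2.imwrite('pics/w1.png',im)
```

```text
[0.4859336  0.25535182 0.19653109] [-1.57087132e+00  6.35640709e-04 -1.56628477e+00]
[[320.73868394 248.37598887]
 [320.71256255 227.59609081]
 [320.69688042 215.08400536]]
```

View pics/w1.png

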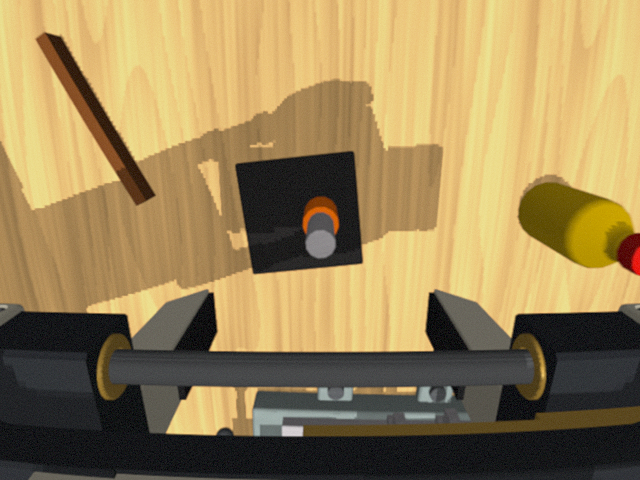

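The wrist view shows the neck top at about (320,243.5), centred between the fingers, with nothing close by. That puts it within about 3 mm of the prediction.

Run:
```python
from h import *
im=cv2.imread('pics/w1.png').astype(int);b,g,r=[im[...,i] for i in range(3)]
m=np.zeros(b.shape,bool);m[195:262,295:345]=1
n=m&(abs(r-b)<20)&(r>115);p=np.argwhere(n);print(len(p),p.min(0),p.max(0),p.mean(0))
cv,rad=cv2.minEnclosingCircle(p[:,::-1].astype(np.float32));print(cv,rad)
print(pix2w('wrist',[cv],.096),pix2w('wrist',[[320.5,211]],.006))
# pad centre
q=[[237,163],[353,152],[362,263],[255,273]];w=pix2w('wrist',q,.006);print(w.round(4),w.mean(0))
```

```text
628 [230 306] [257 334] [243.49044586 320.1910828 ]
(320.2345275878906, 243.28318786621094) 14.416572570800781
[[0.48365643 0.25603659 0.096     ]] [[0.4833375 0.255696  0.006    ]]
[[0.4146 0.296  0.006 ]
 [0.5096 0.305  0.006 ]
 [0.52   0.2089 0.006 ]
 [0.4251 0.1989 0.006 ]] [0.46734562 0.25222924 0.006     ]
```

Call:
apply_moves --pt "-0.0015 0.03 -0.001 0 0 0 -1" --pt "-0.0015 0.065 -0.001 0 0 0 -1" --pt "-0.0015 0.1 -0.001 0 0 0 -1" --pt "-0.0015 0.125 -0.001 0 0 0 -1" --pt "-0.0015 0.1365 -0.001 0 0 0 -1"

```text
time: 2.65
tool_pos: [0.4847, 0.2528, 0.06]
tool_rot: [-1.573, -0.001, -1.571]
contact_force: [-0.4, -0.6, 0.6]
opening: 0.0914
```

Call:
apply_moves --pt "0 0 0 0 0 0 0.2" --pt "0 0 0 0 0 0 0.4" --pt "0 0 0 0 0 0 0.6" --pt "0 0 0 0 0 0 0.8" --pt "0 0 0 0 0 0 1" --squeeze 45

```text
time: 3.28
tool_pos: [0.4854, 0.2535, 0.0615]
tool_rot: [-1.57, 0.0, -1.571]
contact_force: [0.5, 0.3, -0.1]
opening: 0.0466
```

Call:
apply_moves --pt "0 0 0 0 0 0 1" --pt "0 0 0 0 0 0 1" --pt "0 0 0 0 0 0 1" --pt "0 0 0 0 0 0 1" --pt "0 0 0 0 0 0 1"

```text
time: 3.9
tool_pos: [0.4853, 0.2535, 0.0612]
tool_rot: [-1.571, -0.0, -1.571]
contact_force: [0.3, -0.4, 0.4]
opening: 0.0195
```

Call:
apply_moves --pt "0 -0.02 0 0 0 0 1" --pt "0 -0.06 0 0 0 0 1" --pt "0 -0.1 0 0 0 0 1" --pt "0 -0.14 0 0 0 0 1" --pt "0 -0.17 0 0 0 0 1"

```text
time: 4.53
tool_pos: [0.4853, 0.2535, 0.2328]
tool_rot: [-1.57, 0.0, -1.571]
contact_force: [0.7, 0.2, -2.1]
opening: 0.0192
```

Call:
apply_moves --pt "0.03 0 0.009 0 0 0 1" --pt "0.07 0 0.021 0 0 0 1" --pt "0.11 0 0.033 0 0 0 1" --pt "0.15 0 0.045 0 0 0 1" --pt "0.19 0 0.058 0 0 0 1"

```text
time: 5.15
tool_pos: [0.5433, 0.0622, 0.2309]
tool_rot: [-1.571, -0.0, -1.571]
contact_force: [1.1, -0.0, -2.0]
opening: 0.0194
```

Call:
apply_moves --pt "0.04 0 0.012 0 0 0 1" --pt "0.075 0 0.024 0 0 0 1" --pt "0.1 0 0.03 0 0 0 1" --pt "0.114 0 0.034 0 0 0 1" --pt "0.114 0 0.034 0 0 0 1"

```text
time: 5.78
tool_pos: [0.5773, -0.0509, 0.2309]
tool_rot: [-1.571, 0.0, -1.572]
contact_force: [0.7, 0.9, -1.3]
opening: 0.0194
```

Run:
```python
from h import *
s=robot.observe();print(s['tool_pos'],s['tool_rot'],s['contact_force'],s['opening'])
im=cams.read_camera('wrist')
print(w2pix('wrist',[[.5617,.0074,.107],[.5919,.0082,.107]],s))
cv2.imwrite('pics/w2.png',im)
```

```text
[ 0.57727707 -0.05089443  0.23086047] [-1.57133905e+00  2.12019561e-04 -1.57173431e+00] [ 0.74906994  0.8729127  -1.25476566] 0.01935670676756748
[[296.89459389 151.05061493]
 [342.82865761 149.74918319]]
```

View pics/w2.png

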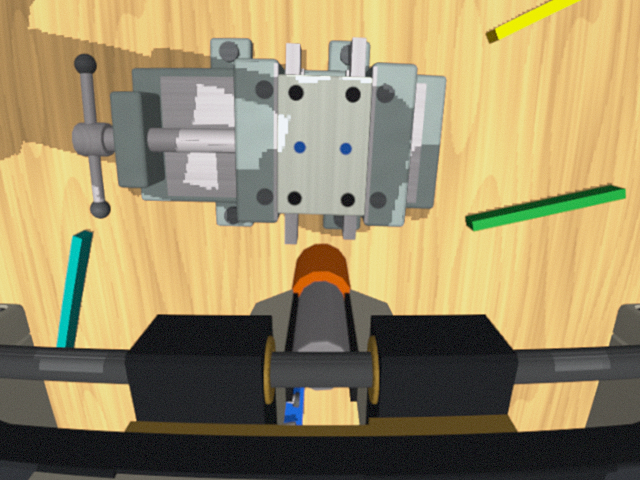

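The wrist view shows the drift upright in the grip, with the blue dots at about (299.5,147) and (345.5,149). The orange head ends at row 244 around column 321.

Run:
```python
from h import *
im=cv2.imread('pics/w2.png').astype(int);b,g,r=[im[...,i] for i in range(3)]
m=np.zeros(b.shape,bool);m[135:160,285:360]=1;m&=(b>r+50)
n,l,s,c=cv2.connectedComponentsWithStats(m.astype(np.uint8));print(c[1:],s[1:,4])
st=robot.observe();print(st['tool_pos'])
w=pix2w('wrist',c[1:3],.107,st);print(w)
d=w[1]-w[0];print(np.hypot(*d[:2]),np.degrees(np.arctan2(d[1],d[0])))
# drift silhouette: orange mask extents
o=np.zeros(b.shape,bool);o[235:300,280:365]=1;o&=(r>b+60)&(g<0.6*r)
p=np.argwhere(o);print(p.min(0),p.max(0)); 
for rr in(250,260,270,280): q=p[p[:,0]==rr][:,1];print(rr,q.min(),q.max())
t=np.linspace(0,2*np.pi,73)
for y0 in(0,.002,.004):
    P=np.array([st['tool_pos']+[.014*np.cos(a),.014*np.sin(a)+y0,-.0545] for a in t]);q=w2pix('wrist',P,st);print(y0,q.min(0),q.max(0))
```

```text
[[299.39047619 146.91428571]
 [345.33018868 148.33962264]] [105 106]
[ 0.57707448 -0.05009071  0.23095329]
[[0.56310453 0.01089449 0.107     ]
 [0.59326646 0.00996017 0.107     ]]
0.030176399853310117 -1.7742762982320868
[244 292] [297 349]
250 304 338
260 298 344
270 296 346
280 294 348
0 [294.56807178 248.36623975] [346.85218183 296.97822168]
0.002 [294.49006661 244.7397281 ] [346.92519136 293.63838152]
0.004 [294.4119677  241.09249288] [346.99827185 290.27835786]
```

Call:
apply_moves --pt "-0.03 0 -0.007 0 0 0 1" --pt "-0.059 0 -0.014 0 0 0 1" --pt "-0.059 0.03 -0.014 0 0 0 1" --pt "-0.059 0.055 -0.014 0 0 0 1" --pt "-0.059 0.063 -0.014 0 0 0 1" --squeeze 60

```text
time: 6.45
tool_pos: [0.5621, 0.0099, 0.1669]
tool_rot: [-1.574, 0.001, -1.569]
contact_force: [1.0, 0.6, -0.5]
opening: 0.0192
```

Call:
apply_moves --pt "0 0.001 0 0 0 0 1" --pt "0 0.002 0 0 0 0 1" --pt "0 0.003 0 0 0 0 1" --pt "0 0.004 0 0 0 0 1" --pt "0 0.004 0 0 0 0 1"

```text
time: 7.08
tool_pos: [0.5633, 0.0084, 0.1643]
tool_rot: [-1.571, -0.0, -1.571]
contact_force: [-0.4, -0.2, -1.7]
opening: 0.0194
```

Call:
apply_moves --pt "0 0.0004 0 0 0 0 1" --pt "0 0.0008 0 0 0 0 1" --pt "0 0.0012 0 0 0 0 1" --pt "0 0.0016 0 0 0 0 1" --pt "0 0.0016 0 0 0 0 1"

```text
time: 7.7
tool_pos: [0.5633, 0.0085, 0.1627]
tool_rot: [-1.571, -0.0, -1.571]
contact_force: [-0.4, 1.1, 0.1]
opening: 0.0191
```

Call:
apply_moves --pt "0 0.0004 0 0 0 0 1" --pt "0 0.0008 0 0 0 0 1" --pt "0 0.0012 0 0 0 0 1" --pt "0 0.0012 0 0 0 0 1" --pt "0 0.0012 0 0 0 0 1"

```text
time: 8.32
tool_pos: [0.5634, 0.0085, 0.1625]
tool_rot: [-1.57, -0.0, -1.571]
contact_force: [-3.2, 0.5, 7.4]
opening: 0.0193
```

Call:
apply_moves --pt "0 0.0003 0 0 0 0 1" --pt "0 0.0006 0 0 0 0 1" --pt "0 0.0009 0 0 0 0 1" --pt "0 0.0009 0 0 0 0 1" --pt "0 0.0009 0 0 0 0 1"

```text
time: 8.95
tool_pos: [0.5634, 0.0085, 0.1617]
tool_rot: [-1.57, -0.0, -1.57]
contact_force: [-3.6, 0.9, 7.8]
opening: 0.0189
```

Call:
apply_moves --pt "0 0.0003 0 0 0 0 1" --pt "0 0.0006 0 0 0 0 1" --pt "0 0.0009 0 0 0 0 1" --pt "0 0.0012 0 0 0 0 1" --pt "0 0.0012 0 0 0 0 1"

```text
time: 9.57
tool_pos: [0.5634, 0.0085, 0.1605]
tool_rot: [-1.57, -0.0, -1.571]
contact_force: [-3.0, 0.6, 8.7]
opening: 0.0192
```

Call:
apply_moves --pt "0 0.0003 0 0 0 0 1" --pt "0 0.0006 0 0 0 0 1" --pt "0 0.0009 0 0 0 0 1" --pt "0 0.0009 0 0 0 0 1" --pt "0 0.0009 0 0 0 0 1"

```text
time: 10.2
tool_pos: [0.5634, 0.0085, 0.1596]
tool_rot: [-1.57, -0.0, -1.57]
contact_force: [-3.6, -0.5, 7.4]
opening: 0.0188
```

Call:
apply_moves --pt "0 0.0003 0 0 0 0 1" --pt "0 0.0006 0 0 0 0 1" --pt "0 0.0009 0 0 0 0 1" --pt "0 0.0009 0 0 0 0 1" --pt "0 0.0009 0 0 0 0 1"

```text
time: 10.82
tool_pos: [0.5634, 0.0085, 0.1586]
tool_rot: [-1.57, -0.0, -1.571]
contact_force: [-3.3, 0.1, 8.1]
opening: 0.0191
```

Run:
```python
from h import *
s=robot.observe();print(s['tool_pos'],s['contact_force'],s['torque'])
im=np.vstack([cams.read_camera('wrist')[20:320,60:460]]);
b=cams.read_camera('scene')[200:320,270:400]
cv2.imwrite('pics/p1.png',np.hstack([cv2.resize(im,(400,300)),cv2.resize(b,(325,300),interpolation=cv2.INTER_CUBIC)]))
```

```text
[0.56340384 0.00846486 0.15864606] [-3.29713547  0.12890427  8.07934302] [0.05276228 0.50605815 0.01759686]
```

View pics/p1.png

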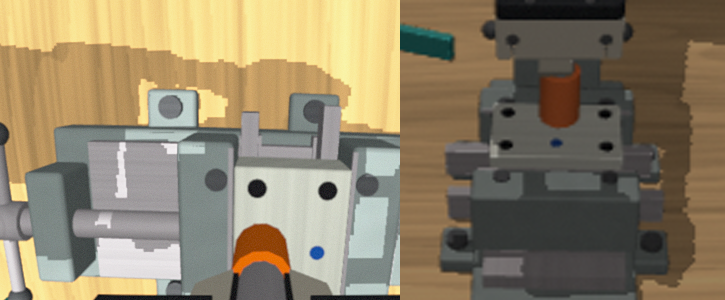

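The drift's foot covers the near dot and the far dot is still visible beside it. The block is sliding down at about 9 N, so I'll keep going.

Call:
apply_moves --pt "0 0.0003 0 0 0 0 1" --pt "0 0.0006 0 0 0 0 1" --pt "0 0.0009 0 0 0 0 1" --pt "0 0.0009 0 0 0 0 1" --pt "0 0.0009 0 0 0 0 1"

```text
time: 11.55
tool_pos: [0.5636, 0.0085, 0.158]
tool_rot: [-1.569, -0.0, -1.57]
contact_force: [-3.8, 0.2, 9.0]
opening: 0.0191
```

Call:
apply_moves --pt "0 0.0003 0 0 0 0 1" --pt "0 0.0006 0 0 0 0 1" --pt "0 0.0009 0 0 0 0 1" --pt "0 0.0009 0 0 0 0 1" --pt "0 0.0009 0 0 0 0 1"

```text
time: 12.18
tool_pos: [0.5636, 0.0085, 0.1579]
tool_rot: [-1.569, -0.0, -1.57]
contact_force: [-4.9, -0.0, 15.3]
opening: 0.0191
```

Call:
apply_moves --pt "0 0.0002 0 0 0 0 1" --pt "0 0.0004 0 0 0 0 1" --pt "0 0.0005 0 0 0 0 1" --pt "0 0.0005 0 0 0 0 1" --pt "0 0.0005 0 0 0 0 1"

```text
time: 12.8
tool_pos: [0.5636, 0.0084, 0.1579]
tool_rot: [-1.568, -0.001, -1.57]
contact_force: [-6.4, 0.8, 18.2]
opening: 0.0192
```

Call:
apply_moves --pt "0 0.0001 0 0 0 0 1" --pt "0 0.0002 0 0 0 0 1" --pt "0 0.0003 0 0 0 0 1" --pt "0 0.0003 0 0 0 0 1" --pt "0 0.0003 0 0 0 0 1"

```text
time: 13.42
tool_pos: [0.5637, 0.0085, 0.1578]
tool_rot: [-1.568, -0.0, -1.57]
contact_force: [-6.8, 0.0, 18.5]
opening: 0.0193
```

Run:
```python
from h import *
for i in range(2):
    s=robot.observe();print(s['tool_pos'].round(4),s['contact_force'].round(2),s['torque'].round(3)); cams.read_camera('top')
```

```text
[0.5637 0.0085 0.1578] [-6.760e+00  1.000e-02  1.852e+01] [0.139 1.344 0.06 ]
[0.5637 0.0085 0.1578] [-6.57  0.88 19.47] [0.155 1.3   0.004]
```

Call:
apply_moves --pt "0 0.0001 0 0 0 0 1" --pt "0 0.0002 0 0 0 0 1" --pt "0 0.0002 0 0 0 0 1" --pt "0 0.0002 0 0 0 0 1" --pt "0 0.0002 0 0 0 0 1"

```text
time: 14.15
tool_pos: [0.5637, 0.0085, 0.1578]
tool_rot: [-1.568, -0.001, -1.57]
contact_force: [-7.4, -0.1, 20.5]
opening: 0.0194
```

Call:
apply_moves --pt "0 -0.003 0 0 0 0 1" --pt "0 -0.01 0 0 0 0 1" --pt "0.0005 -0.01 0.015 0 0 0 1" --pt "0.001 -0.01 0.03 0 0 0 1" --pt "0.001 -0.01 0.03 0 0 0 1"

```text
time: 14.78
tool_pos: [0.5938, 0.0074, 0.1642]
tool_rot: [-1.571, -0.0, -1.571]
contact_force: [0.6, 1.0, -1.0]
opening: 0.0193
```

Call:
apply_moves --pt "0 0.0005 0 0 0 0 1" --pt "0 0.001 0 0 0 0 1" --pt "0 0.0015 0 0 0 0 1" --pt "0 0.002 0 0 0 0 1" --pt "0 0.002 0 0 0 0 1"

```text
time: 15.4
tool_pos: [0.5932, 0.0075, 0.1627]
tool_rot: [-1.571, -0.0, -1.571]
contact_force: [0.1, -0.3, -1.3]
opening: 0.0189
```

Call:
apply_moves --pt "0 0.0004 0 0 0 0 1" --pt "0 0.0008 0 0 0 0 1" --pt "0 0.0012 0 0 0 0 1" --pt "0 0.0014 0 0 0 0 1" --pt "0 0.0014 0 0 0 0 1"

```text
time: 16.02
tool_pos: [0.5933, 0.0075, 0.1613]
tool_rot: [-1.571, -0.0, -1.571]
contact_force: [-1.1, 0.6, -1.5]
opening: 0.0191
```

Call:
apply_moves --pt "0 0.0004 0 0 0 0 1" --pt "0 0.0008 0 0 0 0 1" --pt "0 0.0012 0 0 0 0 1" --pt "0 0.0015 0 0 0 0 1" --pt "0 0.0015 0 0 0 0 1"

```text
time: 16.65
tool_pos: [0.5933, 0.0075, 0.1598]
tool_rot: [-1.571, -0.0, -1.571]
contact_force: [0.2, 0.1, -0.8]
opening: 0.019
```

Call:
apply_moves --pt "0 0.0003 0 0 0 0 1" --pt "0 0.0006 0 0 0 0 1" --pt "0 0.0009 0 0 0 0 1" --pt "0 0.001 0 0 0 0 1" --pt "0 0.001 0 0 0 0 1"

```text
time: 17.27
tool_pos: [0.5933, 0.0075, 0.1588]
tool_rot: [-1.571, -0.0, -1.571]
contact_force: [0.7, 0.4, -1.8]
opening: 0.0187
```

Call:
apply_moves --pt "0 0.0003 0 0 0 0 1" --pt "0 0.0006 0 0 0 0 1" --pt "0 0.0009 0 0 0 0 1" --pt "0 0.001 0 0 0 0 1" --pt "0 0.001 0 0 0 0 1"

```text
time: 17.9
tool_pos: [0.5933, 0.0075, 0.158]
tool_rot: [-1.571, -0.0, -1.571]
contact_force: [0.1, 0.8, 1.2]
opening: 0.0193
```

Call:
apply_moves --pt "0 0.0003 0 0 0 0 1" --pt "0 0.0006 0 0 0 0 1" --pt "0 0.0009 0 0 0 0 1" --pt "0 0.001 0 0 0 0 1" --pt "0 0.001 0 0 0 0 1"

```text
time: 18.52
tool_pos: [0.5935, 0.0075, 0.1579]
tool_rot: [-1.57, -0.0, -1.571]
contact_force: [-2.4, 0.1, 7.9]
opening: 0.0195
```

Call:
apply_moves --pt "0 0.0003 0 0 0 0 1" --pt "0 0.0006 0 0 0 0 1" --pt "0 0.0009 0 0 0 0 1" --pt "0 0.001 0 0 0 0 1" --pt "0 0.001 0 0 0 0 1"

```text
time: 19.15
tool_pos: [0.5936, 0.0075, 0.1578]
tool_rot: [-1.569, -0.0, -1.57]
contact_force: [-4.2, 0.5, 11.9]
opening: 0.0189
```

Call:
apply_moves --pt "0 0.0002 0 0 0 0 1" --pt "0 0.0003 0 0 0 0 1" --pt "0 0.0004 0 0 0 0 1" --pt "0 0.0004 0 0 0 0 1" --pt "0 0.0004 0 0 0 0 1"

```text
time: 19.77
tool_pos: [0.5937, 0.0075, 0.1578]
tool_rot: [-1.568, -0.0, -1.57]
contact_force: [-4.5, 0.2, 14.7]
opening: 0.0191
```

Call:
apply_moves --pt "0 0.0002 0 0 0 0 1" --pt "0 0.0004 0 0 0 0 1" --pt "0 0.0006 0 0 0 0 1" --pt "0 0.0006 0 0 0 0 1" --pt "0 0.0006 0 0 0 0 1"

```text
time: 20.4
tool_pos: [0.5938, 0.0075, 0.1578]
tool_rot: [-1.568, -0.001, -1.57]
contact_force: [-5.4, 0.8, 18.2]
opening: 0.019
```

Call:
apply_moves --pt "0 0.0001 0 0 0 0 1" --pt "0 0.0002 0 0 0 0 1" --pt "0 0.0002 0 0 0 0 1" --pt "0 0.0002 0 0 0 0 1" --pt "0 0.0002 0 0 0 0 1"

```text
time: 21.02
tool_pos: [0.5938, 0.0075, 0.1577]
tool_rot: [-1.567, -0.001, -1.571]
contact_force: [-6.0, 0.6, 19.4]
opening: 0.0194
```

Call:
apply_moves --pt "0 0.0001 0 0 0 0 1" --pt "0 0.0002 0 0 0 0 1" --pt "0 0.0002 0 0 0 0 1" --pt "0 0.0002 0 0 0 0 1" --pt "0 0.0002 0 0 0 0 1"

```text
time: 21.65
tool_pos: [0.5939, 0.0075, 0.1577]
tool_rot: [-1.567, -0.001, -1.57]
contact_force: [-5.7, 0.5, 20.6]
opening: 0.0194
```

Call:
apply_moves --pt "0 -0.002 0 0 0 0 1" --pt "0 -0.006 0 0 0 0 1" --pt "0 -0.006 -0.008 0 0 0 1" --pt "-0.0005 -0.006 -0.015 0 0 0 1" --pt "-0.0005 -0.005 -0.015 0 0 0 1"

```text
time: 22.28
tool_pos: [0.5776, 0.0081, 0.1592]
tool_rot: [-1.572, 0.0, -1.571]
contact_force: [-0.2, -0.5, -2.4]
opening: 0.0191
```

Call:
apply_moves --pt "0 0.0003 0 0 0 0 1" --pt "0 0.0006 0 0 0 0 1" --pt "0 0.0009 0 0 0 0 1" --pt "0 0.0012 0 0 0 0 1" --pt "0 0.0012 0 0 0 0 1"

```text
time: 22.9
tool_pos: [0.5783, 0.008, 0.1582]
tool_rot: [-1.571, -0.0, -1.571]
contact_force: [0.3, -0.1, -1.2]
opening: 0.0193
```

Call:
apply_moves --pt "0 0.0003 0 0 0 0 1" --pt "0 0.0006 0 0 0 0 1" --pt "0 0.0009 0 0 0 0 1" --pt "0 0.0012 0 0 0 0 1" --pt "0 0.0012 0 0 0 0 1"

```text
time: 23.52
tool_pos: [0.5784, 0.008, 0.158]
tool_rot: [-1.57, -0.0, -1.571]
contact_force: [-2.2, -0.1, 7.1]
opening: 0.019
```

Call:
apply_moves --pt "0 0.0003 0 0 0 0 1" --pt "0 0.0006 0 0 0 0 1" --pt "0 0.0009 0 0 0 0 1" --pt "0 0.0012 0 0 0 0 1" --pt "0 0.0012 0 0 0 0 1"

```text
time: 24.15
tool_pos: [0.5785, 0.008, 0.1579]
tool_rot: [-1.569, -0.0, -1.57]
contact_force: [-4.1, 0.3, 14.1]
opening: 0.0189
```

Call:
apply_moves --pt "0 0.0001 0 0 0 0 1" --pt "0 0.0002 0 0 0 0 1" --pt "0 0.0003 0 0 0 0 1" --pt "0 0.0003 0 0 0 0 1" --pt "0 0.0003 0 0 0 0 1"

```text
time: 24.78
tool_pos: [0.5785, 0.008, 0.1578]
tool_rot: [-1.569, -0.0, -1.571]
contact_force: [-5.2, 0.0, 15.4]
opening: 0.0194
```

Call:
apply_moves --pt "0 0.0002 0 0 0 0 1" --pt "0 0.0004 0 0 0 0 1" --pt "0 0.0005 0 0 0 0 1" --pt "0 0.0005 0 0 0 0 1" --pt "0 0.0005 0 0 0 0 1"

```text
time: 25.4
tool_pos: [0.5786, 0.008, 0.1578]
tool_rot: [-1.568, -0.0, -1.57]
contact_force: [-6.4, -1.0, 18.5]
opening: 0.0193
```

Call:
apply_moves --pt "0 0.0001 0 0 0 0 1" --pt "0 0.0002 0 0 0 0 1" --pt "0 0.0002 0 0 0 0 1" --pt "0 0.0002 0 0 0 0 1" --pt "0 0.0002 0 0 0 0 1"

```text
time: 26.02
tool_pos: [0.5786, 0.008, 0.1579]
tool_rot: [-1.568, -0.001, -1.57]
contact_force: [-5.9, 0.2, 20.1]
opening: 0.0195
```

Call:
apply_moves --pt "0 0.0001 0 0 0 0 1" --pt "0 0.0002 0 0 0 0 1" --pt "0 0.0002 0 0 0 0 1" --pt "0 0.0002 0 0 0 0 1" --pt "0 0.0002 0 0 0 0 1"

```text
time: 26.65
tool_pos: [0.5786, 0.008, 0.1578]
tool_rot: [-1.568, -0.001, -1.57]
contact_force: [-6.4, 0.5, 21.1]
opening: 0.0195
```

Call:
apply_moves --pt "0 -0.004 0 0 0 0 1" --pt "0 -0.02 0 0 0 0 1" --pt "0 -0.045 0 0 0 0 1" --pt "0 -0.068 0 0 0 0 1" --pt "0 -0.076 0 0 0 0 1"

```text
time: 27.28
tool_pos: [0.579, 0.0079, 0.2324]
tool_rot: [-1.568, -0.0, -1.571]
contact_force: [-0.5, -0.1, -1.4]
opening: 0.0192
```

Call:
apply_moves --pt "-0.025 0 -0.011 0 0 0 1" --pt "-0.065 0 -0.028 0 0 0 1" --pt "-0.105 0 -0.045 0 0 0 1" --pt "-0.145 0 -0.062 0 0 0 1" --pt "-0.175 0 -0.075 0 0 0 1"

```text
time: 27.9
tool_pos: [0.5022, 0.1844, 0.2301]
tool_rot: [-1.572, -0.0, -1.57]
contact_force: [0.1, -0.2, -2.3]
opening: 0.0193
```

Call:
apply_moves --pt "-0.035 0 -0.014 0 0 0 1" --pt "-0.06 0 -0.024 0 0 0 1" --pt "-0.0685 0 -0.028 0 0 0 1" --pt "-0.0685 0.02 -0.028 0 0 0 1" --pt "-0.0685 0.05 -0.028 0 0 0 1"

```text
time: 28.52
tool_pos: [0.476, 0.2511, 0.1805]
tool_rot: [-1.569, 0.0, -1.571]
contact_force: [0.1, -0.7, -2.2]
opening: 0.0191
```

Run:
```python
from h import *
s=robot.observe();print(s['tool_pos'],s['tool_rot'],s['contact_force'],s['opening'])
w=cams.read_camera('wrist');sc=cams.read_camera('scene')
cv2.imwrite('pics/p2.png',np.hstack([cv2.resize(w,(400,300)),cv2.resize(sc[190:370,270:510],(400,300),interpolation=cv2.INTER_CUBIC)]))
```

```text
[0.47603383 0.25110568 0.18051664] [-1.56873861e+00  1.81806402e-04 -1.57071728e+00] [ 0.1394097  -0.67852795 -2.16492546] 0.019064155514931704
```

View pics/p2.png

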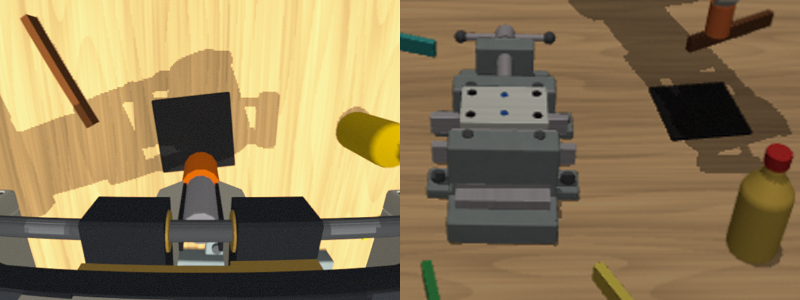

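The block looks level in the vise. The drift hangs upright over the pad, so I'll lower it.

Call:
apply_moves --pt "0 0.03 0 0 0 0 1" --pt "0 0.065 0 0 0 0 1" --pt "0 0.095 0 0 0 0 1" --pt "0 0.11 0 0 0 0 1" --pt "0 0.114 0 0 0 0 1"

```text
time: 29.25
tool_pos: [0.4756, 0.2512, 0.0666]
tool_rot: [-1.571, -0.0, -1.571]
contact_force: [0.4, -0.5, -1.4]
opening: 0.0191
```

Call:
apply_moves --pt "0 0.001 0 0 0 0 1" --pt "0 0.002 0 0 0 0 1" --pt "0 0.003 0 0 0 0 1" --pt "0 0.004 0 0 0 0 1" --pt "0 0.004 0 0 0 0 1"

```text
time: 29.88
tool_pos: [0.4752, 0.2515, 0.0626]
tool_rot: [-1.571, -0.0, -1.571]
contact_force: [0.1, -0.2, -1.7]
opening: 0.019
```

Call:
apply_moves --pt "0 0.0004 0 0 0 0 1" --pt "0 0.0008 0 0 0 0 1" --pt "0 0.0012 0 0 0 0 1" --pt "0 0.0015 0 0 0 0 1" --pt "0 0.0015 0 0 0 0 1"

```text
time: 30.5
tool_pos: [0.4753, 0.2514, 0.0611]
tool_rot: [-1.571, -0.0, -1.571]
contact_force: [-0.2, 0.1, -0.6]
opening: 0.0194
```

Call:
apply_moves --pt "0 0.0002 0 0 0 0 1" --pt "0 0.0004 0 0 0 0 1" --pt "0 0.0005 0 0 0 0 1" --pt "0 0.0005 0 0 0 0 1" --pt "0 0.0005 0 0 0 0 1"

```text
time: 31.12
tool_pos: [0.4753, 0.2515, 0.0611]
tool_rot: [-1.57, 0.0, -1.571]
contact_force: [-1.5, 0.2, 5.5]
opening: 0.0194
```

Call:
apply_moves --pt "0 -0.0004 0 0 0 0 1" --pt "0 -0.0004 0 0 0 0 0.55" --pt "0 -0.0004 0 0 0 0 0.5" --pt "0 -0.0004 0 0 0 0 0.4" --pt "0 -0.0004 0 0 0 0 0.2"

```text
time: 31.75
tool_pos: [0.4753, 0.2515, 0.0609]
tool_rot: [-1.571, -0.0, -1.571]
contact_force: [-0.1, 0.3, 0.3]
opening: 0.0332
```

Call:
apply_moves --pt "0 0 0 0 0 0 -0.2" --pt "0 0 0 0 0 0 -0.6" --pt "0 0 0 0 0 0 -1" --pt "0 0 0 0 0 0 -1" --pt "0 0 0 0 0 0 -1"

```text
time: 32.38
tool_pos: [0.4753, 0.2515, 0.061]
tool_rot: [-1.571, -0.0, -1.571]
contact_force: [0.2, -1.0, -0.0]
opening: 0.0824
```

Call:
apply_moves --pt "0 -0.02 0 0 0 0 -1" --pt "0 -0.05 0 0 0 0 -1" --pt "0 -0.09 0 0 0 0 -1" --pt "0 -0.14 0 0 0 0 -1" --pt "0 -0.17 0 0 0 0 -1"

```text
time: 33.0
tool_pos: [0.4758, 0.2517, 0.2337]
tool_rot: [-1.568, 0.001, -1.571]
contact_force: [0.3, 0.4, -0.2]
opening: 0.0917
```

Run:
```python
from h import *
s=robot.observe();print(s['time'],s['tool_pos'],s['contact_force'],s['opening'])
w=cams.read_camera('wrist');sc=cams.read_camera('scene')
cv2.imwrite('pics/p3.png',np.hstack([cv2.resize(w,(400,300)),cv2.resize(sc[190:370,270:510],(400,300),interpolation=cv2.INTER_CUBIC)]))
```

```text
33.0 [0.47577712 0.25168073 0.23365087] [ 0.33220696  0.38113162 -0.18903896] 0.09173757565131577
```

View pics/p3.png

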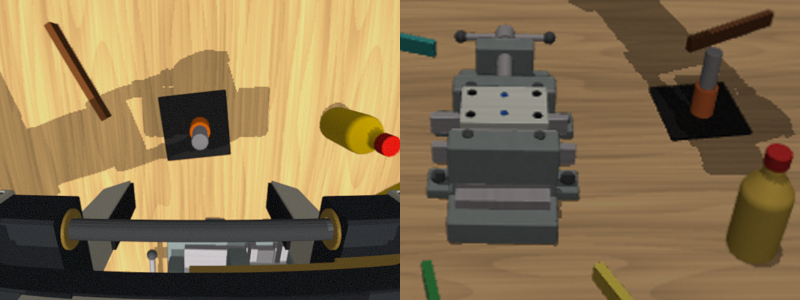

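The drift stands upright on the pad, the gripper is clear of it, and the block sits level. I'm handing in.

```bash
python3 -c "
from cell import robot
print(robot.hand_in())"
```

```text
the job is handed in; nothing more can be done
None
```

The block is pressed down onto both parallels, the drift is back upright on its pad with the gripper clear of it, and the job is handed in at about 33 s.

- **Pressing:** I gripped the drift by its steel neck and pressed slowly over the near dot, the far dot and last the centre. The readings came to about 22, 22 and 22.7 N on the block, counting the drift's weight. The force reading varies by about 1 N.
- **Seating:** The near dot slid down some 4.5 mm at about 9–10 N, then the resistance climbed steeply. Under load the tool height at the three places was 157.8, 157.7 and 157.8 mm. That puts the block's top at about 103.3 mm against the 103 mm given, so it is level to roughly 0.1 mm over 30 mm.
- **Final view:** The last pictures show the drift standing near the middle of the pad and the oil bottle and look-alikes in view standing clear. I did not photograph the bin and screwdriver again, but the arm passed well clear of them.
- **Not checked:** I did not test directly that the parallels are tight. That rests on the forces and heights above. A sideways force of 5–7 N also showed up during each press.

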